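# Close and lock the drive cover of a film winder

## Robot

A 6-joint arm with a two-finger parallel gripper is mounted at the origin on the work surface. World frame = base frame: x ahead of the robot, y to its left, z up, the work surface at z = 0. Lengths are in m, angles in rad, forces in N, time in s.
With the tool pointing down it reaches from about 0.3 to 0.775 m from the base axis. Payload 14.6 kg.
Tool frame: the origin (TCP) lies at the centre of the arm's flange, where the gripper is bolted on; the fingertips stand 199 mm ahead of it and the grasp point (between the pads) lies ctrl.tcp_to_grasp ahead of it (ctrl.tcp_to_grasp is the distance from the TCP to the grasp point, in m); z points along the fingers, y is the line along which they close (so a half turn about z gives the same grasp; the last joint's range is limited). The gripper opens to 94 mm and grips with 3 to 60 N. Pads are 16 mm wide; open, the fingers measure 119 mm over their backs; the gripper's body (75 mm by 177 mm) begins 78 mm behind the grasp point.
Start: joints at [1.259, 0.3, 1.521, -0, 1.321, -0.067], TCP at [0.133, 0.534, 0.405] pointing down, gripper open.
Joint ranges: [-3.03, 3.03], [-0.79, 2.21], [0.23, 2.52], [-1.04, 4.18], [0, 3.07], [-2.55, 2.55]. Speed limits (rad/s): [2.22, 2.22, 2.57, 3.14, 3.14, 3.14].

## Interface

Orientations are given as [roll, pitch, yaw] about the fixed x, y, z axes, in that order (R = Rz(yaw) Ry(pitch) Rx(roll)).
In Python, from station import ctrl gives the robot as it stands. The module is installed in compiled form; this text tells all that it offers.
- The arm moves only by the shell command python3 -m jog 'ROWS' [OPENING] [FORCE]. ROWS is JSON, a list of rows, each a list of 6 numbers: the shift along the tool's x, y, z in cm, then the turn, a rotation vector about the tool's x, y, z in rad. In form: [[tx, ty, tz, ax, ay, az], ...]. A call has 1 to 8 rows; each row is the pose to reach, as a shift and turn from the pose commanded when the call began, along the tool's axes at that moment; what a row does not reach only later rows make up. A row lasts 1/10 s, in which the tool goes at most 50 mm and 8.59 degrees, less where a joint would pass 70% of its speed; a pose out of reach is approached as far as the arm can. A call with a gripper value outside its range is refused whole. OPENING is the opening in per cent of the stroke, from 0 (shut) to 100 (fully open), set as the call begins (- or left out, the last holds). The fingers move at their own pace and stop on an object; FORCE is the grip in N (left out, the last holds). Time passes only in rows, so rows that repeat a pose let the fingers close. It gives the time, the measured TCP pose, the force, the opening and the grip force at its end, in the units of the state.
- ctrl.get_obs(): the state, without advancing time (a new reading comes with each control period).
- ctrl.camera(name): name is "scene" or "top" or "wrist"; returns a dict with "img" (480x640x3 uint8, blue, green, red), "intrinsics" (3x3 intrinsics, pixels), "R" (3x3) and "t" (3): a world point X has camera coordinates R X + t. Camera axes: x right, y down, z forward; pixel columns grow to the right and rows downward; lengths in m; the calibration is good to about 2 mm. The wrist camera is an equidistant fisheye: a pixel r from the principal point sees the ray r / f radians off the axis. A picture is of the moment at which its call begins. There is no depth.
- ctrl.hand_in(): hands the job in; it is judged then, once.
The state is a dict: "time_s": time; "qpos": joint angles; "joint_vel": joint speeds; "tau": joint torques, N m; "ee_pos": TCP position; "eef_rot": TCP orientation; "force": force on the tool from outside, world axes, zero at the start; "moment": the same for the moment, N m; "grip_width": finger opening in m; "grip_force": force on a finger pad.
Only numpy, scipy, OpenCV 4.12 (cv2) and the standard library are available. Lean on these libraries where they do the work, as an engineer would, in place of code of your own. Each camera call takes 0.05 s, during which the arm holds its last target. There are 200 camera calls.

## Task

The film winder's drive unit has been left with its hinged top cover ajar. Push the cover fully shut with the fingers, then set a fingertip in the slot of the round quarter-turn fastener and turn it clockwise to its stop so that the cover is locked. Nothing is to be gripped or lifted, and the loupe, film core and splicer beside the unit stay where they are.

Things in the scene. Friction and masses are not known exactly. Their poses are not given: they have to be found in the camera images.
- unit: film winder drive unit, fixed to the bench: pale green metal box 240 mm deep (x) by 260 mm wide (y), walls 106 mm high, open on top under its cover. Origin: centre of its underside. x points from the front (knob, switch, dark window) to the hinged back, y to its left, z up. A spindle stands out 44 mm on the left, rollers 26 mm on the right, both below 85 mm height.
- cover (a joint): angle of the hinged cover in rad: 0 fully shut, growing as its front edge rises; starts 0.3 to 0.6. The hinge line runs along the unit's y at x = +120 mm, 110 mm above the bench. The stiff hinge keeps the cover at whatever angle it is left; a light push down near the front edge (1 to 6 N) closes it on to a hard stop at 0.
- cover_edge (a point): middle of the cover's front (free) edge, on its top face. x lies in the plate and points to the hinge, y along the edge to the unit's left, z out of the top. The cover is a flat plate 240 mm from hinge to front edge, 260 mm wide, 6 mm thick; shut, its top is 116 mm above the bench. Beside the fastener, over 55 mm left or right of its axis, the plate is bare.
- seal: black rubber strip, 8 mm wide and 4 mm thick, round the rim of the cover's underside; carried by the cover, origin on the hinge line. Fingers pressing on it have gripped or lifted the cover's edge, which is not wanted.
- slot (a point): centre of the slot's floor in the fastener's head, on the turning axis: 65 mm back from the cover's front edge, midway across, 3 mm above its top face. The head is a cast metal disc 79 mm across, 16 mm tall, inside a fixed dark collar 108 mm across; its straight slot is 30 mm wide, 56 mm long, closed at both ends, 13 mm deep. z points out of the head, y along the slot, away from its dark mark.
- latch (a joint): turn of the fastener in rad: 0 open (slot parallel to the cover's front edge, mark to the unit's right), clockwise from above to a hard stop at 1.57, locked (slot square to the edge, mark to the front). Starts 0 to 0.2, stays where left, takes about 0.1 N m. A slim fingertip in mid-slot spins idly: bear on the slot's walls away from the axis. A cam tongue beneath locks the shut cover.
- loupe: magnifier loupe, loose: black waisted cylinder with a clear foot, 49 mm across and 51 mm tall, standing on the bench to the left of the unit. Origin: centre of its underside.
- core: film core, loose: white plastic ring 50 mm across, 26 mm bore, 35 mm tall, on the bench to the left of the unit. Origin: centre of its underside.
- splicer: film splicer, loose: metal block 110 by 70 mm with a black lever on top, 51 mm tall, on the bench to the right of the unit. Origin: centre of its underside.

How it is judged:
On the way, in this order (a step that is already met when the one before it is completed fails the run):
1. the cover is pushed fully shut while the fastener is still open (value of joint cover below 0.02 rad and value of joint latch below 0.6 rad), for 0.1 s.
2. the fastener is turned to its stop with the cover shut (value of joint latch above 1.45 rad and value of joint cover below 0.02 rad), for 0.1 s.
At the end, for the whole second after the job is handed in: the cover is shut (within 0.02 rad, about 4 mm at its front edge), the fastener is turned clockwise to its locked stop (past 1.45 rad of its 1.57) and the loupe, core and splicer are within 20 mm of where they stood (all of step 2 and distance of each of loupe, core, splicer from where it was at the start of the episode below 0.02 m); the robot touches nothing.
It fails at once if the cover is raised farther open (value of joint cover above 0.7 rad).
It fails at once if the cover is gripped or lifted from beneath its edge (contact force between the fingers and seal above 3 N).
It fails at once if a bystander is lifted or shoved (distance of any of loupe, core, splicer from where it was at the start of the episode above 0.02 m).
It also fails if it takes over 45 s, if anything falls off the work surface, if the arm or the gripper's body presses on something with over 40 N, if the wrist force passes 120 N, or if a joint passes its speed limit or range.

## Working session

There is one attempt and no reset: what is moved stays moved. The work goes in short steps, Python scripts to look and compute and a shell command to move; the robot and the scene stay as the last step left them, time stands still between calls to the robot, and variables do not carry over. Pictures are saved under pics/ and viewed, at most 10 in all, crops included, and the job is handed in when it is done.

```bash
mkdir -p pics
python3 - <<'E'
from station import ctrl
import cv2,numpy as np
ims=[]
for n in ["scene","top"]:
    c=ctrl.camera(n); cv2.imwrite(f"pics/{n}0.png",c["img"]); print(n,c["intrinsics"],c["R"],c["t"])
    np.savez(f"pics/{n}0.npz",**c)
o=ctrl.get_obs();print(o["time_s"],o["ee_pos"],o["eef_rot"],o["grip_width"],ctrl.tcp_to_grasp)
E
```

```text
scene [[471.02397352   0.         319.42967834]
 [  0.         471.02397352 239.52686524]
 [  0.           0.           1.        ]] [[-0.30484107  0.95239455 -0.00406686]
 [ 0.56391125  0.17705146 -0.80663305]
 [-0.76751288 -0.24818823 -0.59103856]] [ 0.15416422 -0.25252463  1.27813008]
top [[595.61435591   0.         318.21860324]
 [  0.         595.61435591 243.12420892]
 [  0.           0.           1.        ]] [[-0.02875379 -0.99917378 -0.02872249]
 [-0.99668849  0.03084506 -0.07523715]
 [ 0.07606093  0.02646403 -0.99675192]] [0.05444259 0.55871612 1.248393  ]
0.1 [0.1333139  0.53357088 0.40416769] [-3.14059466e+00 -4.45328051e-05  2.89672983e+00] 0.09385495604449799 0.1804
```

View pics/scene0.png

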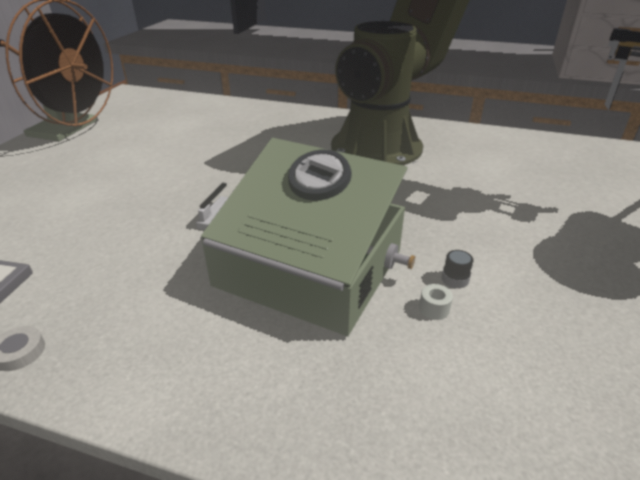

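View pics/top0.png

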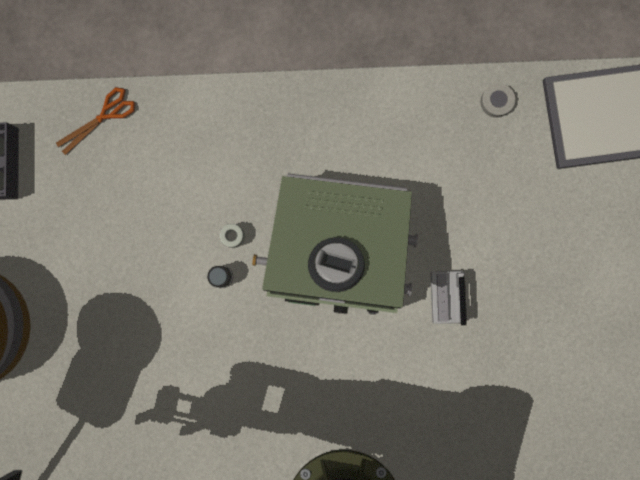

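The scene view shows the unit at about (300,230) with its cover ajar and the fastener at (320,173). In the top view the cover corners are near (284,175), (411,190), (263,292) and (404,308), the fastener is at (338,263), and the slot is about parallel to the front edge. Loupe and core are on the left and the splicer is on the right. I'll enlarge both views to pick the corners more finely.

Run:
```python
import cv2,numpy as np
a=cv2.imread("pics/top0.png")[165:325,250:450]; b=cv2.imread("pics/scene0.png")[130:330,195:445]
cv2.imwrite("pics/c1.png",cv2.resize(a,(750,600),interpolation=cv2.INTER_CUBIC))
cv2.imwrite("pics/c2.png",cv2.resize(b,(750,600),interpolation=cv2.INTER_CUBIC))
```

```text
(no output)
```

View pics/c1.png

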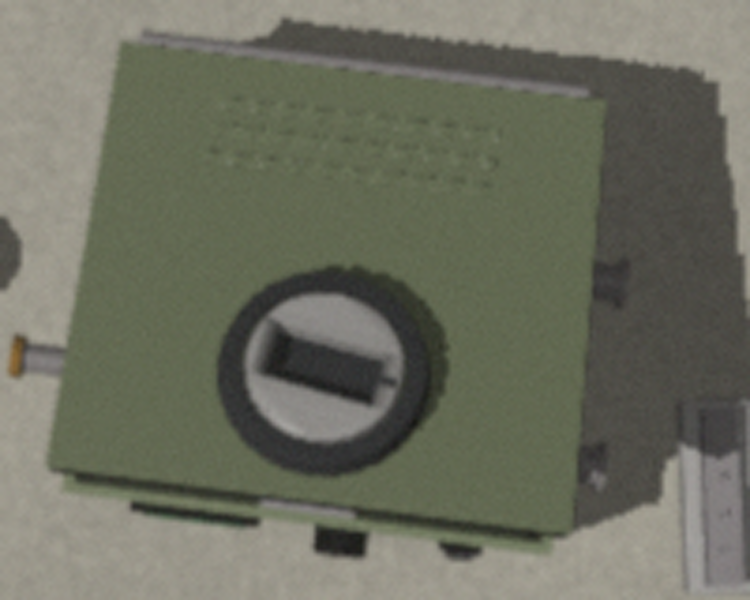

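View pics/c2.png

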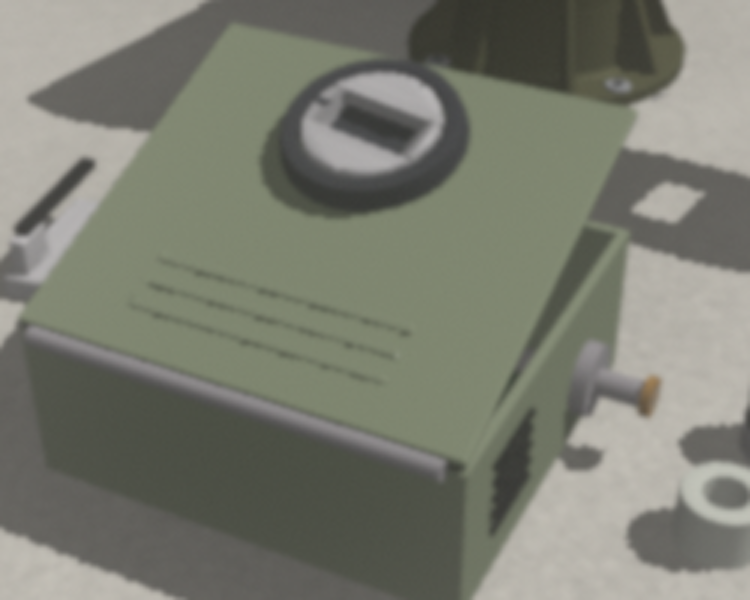

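Enlarged top view: cover corners are at crop (121,42), (604,98), (50,467), (570,533), and the head centre is near (323,367) with its mark to the right. Enlarged scene view: corners are at (463,468), (24,325), (637,112), (232,23), and the head is near (372,124).

```bash
cat > h.py <<'E'
import numpy as np,cv2
def P(c): return c["intrinsics"]@np.c_[c["R"],c["t"]]
def ray(c,uv):
    d=c["R"].T@np.linalg.inv(c["intrinsics"])@[*uv,1]; return -c["R"].T@c["t"],d
def plane(c,uv,z):
    o,d=ray(c,uv); return o+d*(z-o[2])/d[2]
E
python3 - <<'E'
from h import *
T=dict(np.load("pics/top0.npz"));S=dict(np.load("pics/scene0.npz"))
t=np.array([(121,42),(604,98),(50,467),(570,533),(323,367)])/3.75+[250,165]-.3
s=np.array([(463,468),(24,325),(637,112),(232,23),(372,124)])/3+[195,130]-.3
X=cv2.triangulatePoints(P(T),P(S),t.T,s.T);X=(X[:3]/X[3]).T
print("HL HR FL FR head\n",X.round(4))
n=np.linalg.norm
print("widths",n(X[0]-X[1]),n(X[2]-X[3]),"depth",n(X[0]-X[2]),n(X[1]-X[3]))
hl,hr=[plane(T,t[i],.1155) for i in(0,1)]
print(hl,hr,n(hl-hr)); y=(hl-hr)[:2];y/=n(y);x=np.array([y[1],-y[0]]);print("yaw",np.arctan2(x[1],x[0]))
y2=(X[2]-X[3])[:2];print("front yaw",np.arctan2(-y2[0],y2[1]))
m=(hl+hr)[:2]/2;print("hinge mid",m,"unit o",m-.12*x, "shut slot",m-.175*x,"shut edge",m-.24*x)
print("theta",[np.arcsin((X[i+2][2]-X[i][2])/.24) for i in(0,1)])
for n_,c,uv,z in[("loupe",T,(219,275),.05),("core",T,(231,235),.035)]:print(n_,plane(c,uv,z))
print("spl",plane(T,(450,298),.03))
E
```

```text
HL HR FL FR head
 [[ 0.6903  0.1036  0.1125]
 [ 0.651  -0.1502  0.1121]
 [ 0.4651  0.138   0.1901]
 [ 0.426  -0.1159  0.1922]
 [ 0.5107  0.0016  0.1843]]
widths 0.25679364734658583 0.25690012925208316 depth 0.24070057481609247 0.24124502513850485
[0.68964598 0.10371675 0.1155    ] [ 0.65101802 -0.15088247  0.1155    ] 0.2575128748279072
yaw -0.15057233137872128
front yaw -0.15278533065494873
hinge mid [ 0.670332   -0.02358286] unit o [ 0.55168975 -0.00558238] shut slot [0.49731205 0.00266784] shut edge [0.4330475 0.0124181]
theta [np.float64(0.32928086352727504), np.float64(0.3403643530913786)]
loupe [0.49767073 0.24594738 0.05      ]
core [0.58209205 0.22192612 0.035     ]
spl [ 0.43591728 -0.23470348  0.03      ]
```

Everything checks out: widths 257 mm against 260, depth 241 against 240, cover angle about 0.335, unit yaw −0.152. I'll push 85 mm left of the axis.

```bash
cat >> h.py <<'E'
from scipy.spatial.transform import Rotation as Ro
ux=np.array([.9885,-.152]);uy=np.array([.152,.9885]);H=np.array([.6687,-.023])
def pt(a,b): return H-a*ux+b*uy   # a back-to-front from hinge, b to the left
def rows(xy,ztip,ang):
    from station import ctrl
    o=ctrl.get_obs();R=Ro.from_euler("xyz",o["eef_rot"])
    G=Ro.from_euler("xyz",[np.pi,0,ang+np.pi/2])
    print("row",(R.inv().apply([*xy,ztip+.199]-o["ee_pos"])*100).round(2),(R.inv()*G).as_rotvec().round(3),"F",o["force"].round(1),"t",o["time_s"],"q6",o["qpos"][5].round(2))
E
python3 -c "
from h import *
rows(pt(.2,.085),.23,1.29)"
python3 -m jog '[[0,0,-3.5,0,0,0],[-5,-3.5,-3.5,0,0,0],[-10,-7,-3.5,0,0,0],[-14,-10.5,-3.5,0,0,0],[-18,-14,-3.5,0,0,0],[-22,-17,-3.5,0,0,0],[-26,-20,-3.5,0,0,0],[-30,-23,-3.5,0,0,0]]' 22 20
```

```text
row [-44.73 -34.4   -2.45] [-0.001 -0.     0.036] F [0.7 0.3 0. ] t 0.1 q6 -0.07
time_s: 0.9
ee_pos: [0.3516, 0.2578, 0.4396]
eef_rot: [3.142, 0.0, 2.897]
force: [0.3, 1.2, 0.0]
grip_width: 0.0333
grip_force: 0.0
```

```bash
python3 -m jog '[[-4,-3,0,0,0,0.036],[-8,-6,0,0,0,0.036],[-12,-9,0,0,0,0.036],[-14.5,-11.5,0,0,0,0.036],[-14.5,-11.5,0,0,0,0.036],[-14.5,-11.5,0,0,0,0.036]]'
python3 -c "
from h import *
rows(pt(.2,.085),.19,1.29)"
```

```text
time_s: 1.5
ee_pos: [0.4637, 0.1127, 0.4393]
eef_rot: [-3.141, -0.001, 2.859]
force: [-0.8, 0.2, 0.2]
grip_width: 0.0207
grip_force: 0.0
row [-2.54 -1.48  5.03] [-0.    -0.001 -0.002] F [-0.8  0.2  0.2] t 1.5 q6 -1.13
```

```bash
python3 -m jog '[[-2.5,-1.5,2,0,0,0],[-2.5,-1.5,5,0,0,0],[-2.5,-1.5,6.5,0,0,0],[-2.5,-1.5,8,0,0,0],[-2.5,-1.5,9.5,0,0,0],[-2.5,-1.5,10.5,0,0,0],[-2.5,-1.5,11.5,0,0,0],[-2.5,-1.5,11.5,0,0,0]]'
python3 -c "
from h import *
rows(pt(.2,.085),.116,1.29)"
```

```text
time_s: 2.3
ee_pos: [0.4832, 0.0921, 0.3237]
eef_rot: [-3.141, -0.001, 2.862]
force: [0.4, 0.4, -0.6]
grip_width: 0.0206
grip_force: 0.0
row [-0.09 -0.05  0.87] [-0.001 -0.001  0.001] F [ 0.4  0.4 -0.6] t 2.3 q6 -1.18
```

```bash
python3 -m jog '[[0,0,0.4,0,0,0],[0,0,0.7,0,0,0],[0,0,0.9,0,0,0],[0,0,0.9,0,0,0]]'
python3 -m jog '[[0,0,0.15,0,0,0],[0,0,0.15,0,0,0]]'
python3 - <<'E'
from station import ctrl
import cv2,numpy as np
c=ctrl.camera("scene");np.savez("pics/s1.npz",**c)
a=cv2.resize(c["img"][130:330,195:445],(500,400),interpolation=cv2.INTER_CUBIC)
w=ctrl.camera("wrist");np.savez("pics/w1.npz",**w)
b=cv2.resize(w["img"],(300,225)); a2=np.zeros((400,800,3),np.uint8);a2[:,:500]=a;a2[:225,500:]=b
cv2.imwrite("pics/v1.png",a2)
E
```

```text
time_s: 2.7
ee_pos: [0.4836, 0.0916, 0.3156]
eef_rot: [3.142, 0.0, 2.861]
force: [-0.5, -0.6, -0.6]
grip_width: 0.0208
grip_force: 0.0
time_s: 2.9
ee_pos: [0.4836, 0.0916, 0.3153]
eef_rot: [3.141, 0.001, 2.861]
force: [-5.9, -1.0, 13.6]
grip_width: 0.0208
grip_force: 7.0
```

View pics/v1.png

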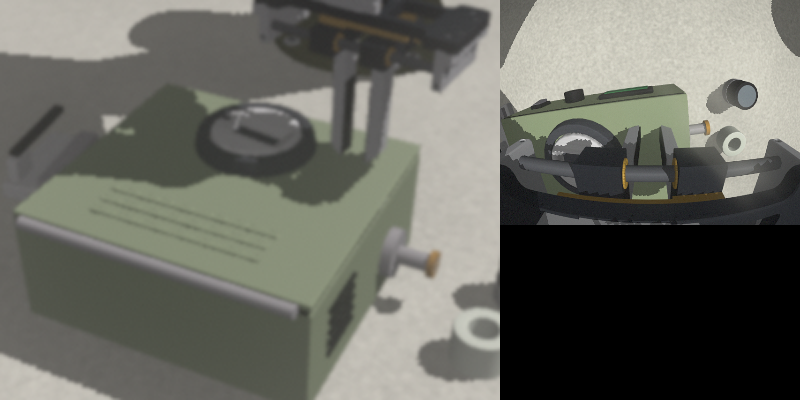

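The cover is shut: the force jumped to 14 N with the tips at 116 mm. Next I'll lift clear and measure the shut fastener.

```bash
python3 -m jog '[[0,0,0.05,0,0,0],[0,0,0.05,0,0,0],[0,0,-2,0,0,0],[0,0,-7,0,0,0],[0,5,-9,0,0,0],[0,10,-9,0,0,0],[0,14,-9,0,0,0],[0,14,-9,0,0,0]]'
python3 - <<'E'
from station import ctrl
import cv2,numpy as np
A=[]
for n in("top","scene"):
    c=ctrl.camera(n);np.savez(f"pics/{n}2.npz",**c);A.append(c["img"])
a=cv2.resize(A[0][215:315,290:390],(400,400),interpolation=cv2.INTER_CUBIC)
b=cv2.resize(A[1][155:255,275:375],(400,400),interpolation=cv2.INTER_CUBIC)
cv2.imwrite("pics/v2.png",np.hstack([a,b]))
E
```

```text
time_s: 3.8
ee_pos: [0.5226, 0.2298, 0.4036]
eef_rot: [3.141, -0.0, 2.864]
force: [0.1, -0.8, -0.5]
grip_width: 0.0205
grip_force: 0.0
```

View pics/v2.png

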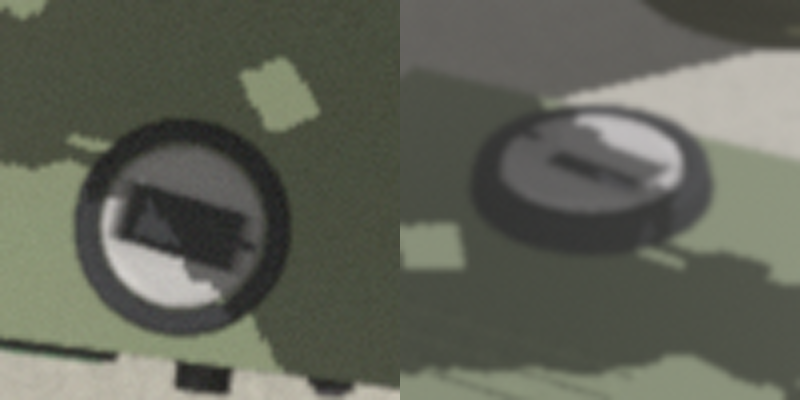

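Top crop (left half): head centre is near (183,225), slot long edge runs (135,182)–(250,212), and the mark is to the right. Scene crop (right half): head centre is near (193,163).

Run:
```python
from h import *
T=dict(np.load("pics/top2.npz"));S=dict(np.load("pics/scene2.npz"))
f=lambda u,o:np.array(u)/4+o-.4
t=f((183,225),[290,215]);s=f((193,163),[275,155])
X=cv2.triangulatePoints(P(T),P(S),t.reshape(2,1),s.reshape(2,1));print("head tri",(X[:3]/X[3]).T)
print("plane top",plane(T,t,.132),"scene",plane(S,s,.132),"model",pt(.175,0))
a,b=plane(T,f((135,182),[290,215]),.132),plane(T,f((250,212),[290,215]),.132);d=a-b
a2,b2=plane(T,f((117,238),[290,215]),.132),plane(T,f((237,272),[290,215]),.132);d2=a2-b2
print("slot ang",np.arctan2(d[1],d[0]),np.arctan2(d2[1],d2[0]),"len",np.linalg.norm(d),np.linalg.norm(d2),"ctr",(a+b+a2+b2)/4)
rows((X[:2]/X[3]).ravel(),.15,1.27)
```

```text
head tri [[0.49674215 0.00343592 0.13020387]]
plane top [0.49677656 0.00315776 0.132     ] scene [0.49947882 0.00478424 0.132     ] model [0.4957125 0.0036   ]
slot ang 1.2854140648759362 1.2656845342203633 len 0.057600076725023854 0.06034627699033207 ctr [0.49628926 0.00235612 0.132     ]
row [ -3.7  -22.14   5.48] [-0.001 -0.001  0.021] F [ 0.5  0.3 -1. ] t 3.9 q6 -0.95
```

```bash
python3 -m jog '[[-1,-5,0,0,0,0.02],[-1.6,-10,0,0,0,0.02],[-2.4,-14,0,0,0,0.02],[-3,-18,0,0,0,0.02],[-3.7,-21,1,0,0,0.02],[-3.7,-22.1,3,0,0,0.02],[-3.7,-22.1,5,0,0,0.02],[-3.7,-22.1,5,0,0,0.02]]'
python3 -c "
from h import *
rows((.4965,.003),.122,1.27)"
```

```text
time_s: 4.7
ee_pos: [0.4957, 0.0021, 0.3524]
eef_rot: [-3.141, -0.003, 2.838]
force: [-0.4, 0.5, -0.2]
grip_width: 0.0205
grip_force: 0.0
row [-0.06  0.11  3.14] [-0.001 -0.003 -0.002] F [-0.4  0.5 -0.2] t 4.7 q6 -1.34
```

Now descend into the slot in small steps.

```bash
python3 -m jog '[[0,0.05,1,0,0,0],[0,0.05,1.8,0,0,0],[0,0.05,2.1,0,0,0],[0,0.05,2.4,0,0,0],[0,0.05,2.7,0,0,0],[0,0.05,3,0,0,0],[0,0.05,3,0,0,0]]'
python3 -c "
from h import *
rows((.4965,.003),.122,1.27)"
```

```text
time_s: 5.4
ee_pos: [0.4968, 0.0041, 0.3238]
eef_rot: [-3.142, -0.0, 2.841]
force: [0.2, 0.3, 0.6]
grip_width: 0.0211
grip_force: 0.0
row [-0.01 -0.11  0.28] [-0. -0.  0.] F [0.2 0.3 0.6] t 5.4 q6 -1.34
```

The tips are 7 mm into the slot with no contact force. Start turning clockwise, which is positive about tool z.

```bash
python3 -m jog '[[0,-0.05,0.2,0,0,0],[0,-0.05,0.2,0,0,0.1],[0,-0.05,0.2,0,0,0.2],[0,-0.05,0.2,0,0,0.3],[0,-0.05,0.2,0,0,0.4],[0,-0.05,0.2,0,0,0.5],[0,-0.05,0.2,0,0,0.6],[0,-0.05,0.2,0,0,0.6]]'
python3 -c "
from h import *
from station import ctrl
print(ctrl.get_obs()['moment'])
rows((.4965,.003),.122,1.27-1.77)"
```

```text
time_s: 6.2
ee_pos: [0.4966, 0.0037, 0.3222]
eef_rot: [3.141, -0.0, 2.239]
force: [-1.1, 1.2, 0.2]
grip_width: 0.0205
grip_force: 0.9
[0.2817682  0.19572849 0.08171429]
row [-0.05 -0.05  0.12] [-0.    -0.     1.169] F [-1.1  1.2  0.2] t 6.2 q6 -0.74
```

Moment about z is roughly 0.08 N m, so the fastener is turning. Continue.

```bash
python3 -m jog '[[0,0,0,0,0,0.12],[0,0,0,0,0,0.24],[0,0,0,0,0,0.36],[0,0,0,0,0,0.48],[0,0,0,0,0,0.6],[0,0,0,0,0,0.72],[0,0,0,0,0,0.84],[0,0,0,0,0,0.96]]'
python3 -m jog '[[0,0,0,0,0,0.06],[0,0,0,0,0,0.12],[0,0,0,0,0,0.18],[0,0,0,0,0,0.18]]'
python3 -c "
from h import *
from station import ctrl
print(ctrl.get_obs()['moment'])
rows((.4965,.003),.122,1.27-1.77)"
```

```text
time_s: 7.0
ee_pos: [0.4967, 0.0034, 0.3222]
eef_rot: [3.141, 0.001, 1.279]
force: [0.9, -1.1, -0.0]
grip_width: 0.0205
grip_force: 2.3
time_s: 7.4
ee_pos: [0.4967, 0.0033, 0.3222]
eef_rot: [3.141, 0.001, 1.103]
force: [0.2, -3.1, 0.7]
grip_width: 0.0207
grip_force: 1.9
[-0.62484845  0.054246    0.09760465]
row [-0.03 -0.    0.12] [0.001 0.001 0.032] F [ 0.2 -3.1  0.7] t 7.4 q6 0.4
```

Moment is still only 0.1 N m, so it has not reached the stop. Turn in small steps until the moment rises.

```bash
for i in 1; do python3 -m jog '[[0,0,0,0,0,0.04],[0,0,0,0,0,0.06],[0,0,0,0,0,0.06]]'; python3 -c "
from station import ctrl
o=ctrl.get_obs();print(o['moment'],o['eef_rot'])"; done
python3 -m jog '[[0,0,0,0,0,0.03],[0,0,0,0,0,0.05],[0,0,0,0,0,0.05]]'; python3 -c "
from station import ctrl
o=ctrl.get_obs();print(o['moment'],o['eef_rot'])"
```

```text
time_s: 7.7
ee_pos: [0.4966, 0.0033, 0.3221]
eef_rot: [3.142, 0.001, 1.044]
force: [-2.2, -5.3, 0.1]
grip_width: 0.0209
grip_force: 10.7
[-1.07231828  0.41127267  0.5634657 ] [3.14155537e+00 1.07013329e-03 1.04355228e+00]
time_s: 8.0
ee_pos: [0.4967, 0.0033, 0.3223]
eef_rot: [3.141, 0.001, 0.994]
force: [0.1, -5.2, 1.3]
grip_width: 0.0209
grip_force: 20.5
[-1.14045978  0.31492804  0.91700809] [3.14070767e+00 7.82244023e-04 9.94059304e-01]
```

The moment rises steeply to 0.9 N m at the expected angle, so it is at the stop. Back off within the play, lift clear and check.

```bash
python3 -m jog '[[0,0,0,0,0,-0.1],[0,0,0,0,0,-0.2],[0,0,0,0,0,-0.3],[0,0,0,0,0,-0.3],[0,0,-1,0,0,-0.3],[0,0,-3,0,0,-0.3],[0,0,-7,0,0,-0.3],[0,0,-11,0,0,-0.3]]'
python3 -m jog '[[-4,0,-1,0,0,0],[-8,0,-1,0,0,0],[-12,0,-1,0,0,0],[-16,0,-1,0,0,0],[-16,0,-1,0,0,0]]'
python3 - <<'E'
from station import ctrl
import cv2,numpy as np
a=ctrl.camera("top")["img"];b=ctrl.camera("scene")["img"]
cv2.imwrite("pics/v3.png",np.hstack([cv2.resize(a[150:350,190:490],(450,300)),cv2.resize(b[130:330,195:428],(350,300))]))
E
```

```text
time_s: 8.8
ee_pos: [0.4964, 0.0036, 0.434]
eef_rot: [-3.141, -0.0, 1.289]
force: [-0.8, -0.8, -0.3]
grip_width: 0.0206
grip_force: 0.0
time_s: 9.3
ee_pos: [0.4513, -0.1532, 0.443]
eef_rot: [3.141, 0.0, 1.285]
force: [-0.2, 0.6, -0.0]
grip_width: 0.0206
grip_force: 0.0
```

View pics/v3.png

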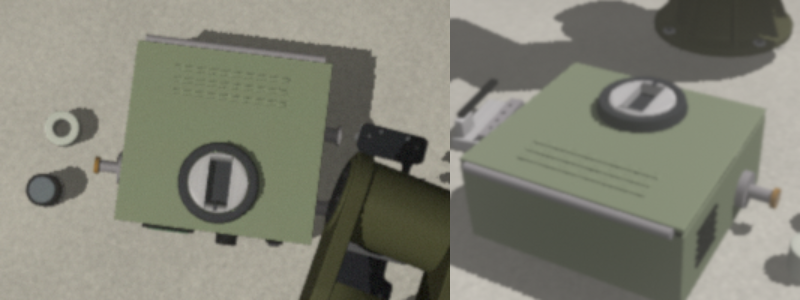

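The cover is flat and shut. The slot at crop (218,182) is square to the front edge with its mark to the front, the bystanders in view haven't moved, and the arm is clear.

```bash
python3 -c "
from station import ctrl
print(ctrl.hand_in())"
```

```text
the job is handed in; nothing more can be done
None
```

The job is handed in: the cover is pushed shut and the fastener is turned clockwise to its locked stop, the loupe and core are undisturbed (I kept clear of the splicer, but the arm partly hid it in the last picture), and no verdict came back.

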